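# Hand over the eye-tracking dish, ball at rest in the middle

### The arm

A 6-joint arm with a two-finger parallel gripper is mounted at the origin on the work surface. World frame = base frame: x ahead of the robot, y to its left, z up, the work surface at z = 0. Lengths are in m, angles in rad, forces in N, time in s.
With the tool pointing down it reaches from about 0.25 to 0.725 m from the base axis. Payload 9.7 kg.
Tool frame: the origin (TCP) lies on the centre line of the jaws, within the pads' length; the fingertips stand 8 mm ahead of it and the grasp point (between the pads) lies 11 mm behind it (r.nose_length is the distance from the TCP to the fingertips, in m); x points along the fingers, y is the direction in which the jaws open and shut, and the axes are right-handed (so a half turn about x gives the same grasp; the last joint's range is limited). The gripper opens to 85 mm and grips with 20 to 120 N. Pads are 22 mm wide; open, the fingers measure 114 mm over their backs; the gripper's body (76 mm by 85 mm) begins 54 mm behind the grasp point. The pads swing forward as they close: fully open they stand 13 mm farther back than shut.
Start: joints at [-1.243, 0.087, 0.176, 1.66, 0, 1.571], TCP at [0.177, -0.521, 0.239] pointing down, gripper open.
Joint ranges: [-3.13, 3.13], [-0.85, 1.81], [-1.15, 1.24], [-2.2, 2.28], [-1.44, 1.52], [-3.14, 3.14]. Speed limits (rad/s): [2.22, 2.22, 2.57, 3.14, 3.14, 3.14].

### API

Orientations are given as [roll, pitch, yaw] about the fixed x, y, z axes, in that order (R = Rz(yaw) Ry(pitch) Rx(roll)).
In Python, from plant import sensors, cams, r gives the robot as it stands.
- The arm moves only by the shell command python3 -m handwheel 'ROWS' [FORCE]. ROWS is text: rows parted by semicolons, each of 5 numbers parted by spaces: the finger opening in cm, from 0 to 8.54, then the shift along the tool's x, y, z in cm, then the turn about the tool's x in degrees. In form: jaw x y z spin; .... A call has 1 to 12 rows; each row is the pose to reach, as a shift and turn from the pose measured when the call began, along the tool's axes at that moment; what a row does not reach only later rows make up. A row lasts 1/12 s, in which the tool goes at most 41.7 mm and 7.16 degrees, less where a joint would pass 70% of its speed; a pose out of reach is approached as far as the arm can. A call with a gripper value outside its range is refused whole. The fingers move at their own pace and stop on an object; FORCE is the grip in N (left out, the last holds). Time passes only in rows, so rows that repeat a pose let the fingers close. It gives the time, the measured TCP pose, the force and the opening at its end, in the units of the state.
- sensors.get_obs(): the state, without advancing time (a new reading comes with each control period).
- cams.get_image(name): name is "scene" or "side" or "wrist"; returns the picture (480x640x3 uint8, red, green, blue); there is no depth.
- cams.camera_model(name): a dict with "vertical_fov" (degrees; the focal length in pixels is half the picture's height over the tangent of half this angle, whatever the lens; pixels are square), "cx", "cy" (the principal point, pixels), "cam_to_world" (4x4, takes a point from camera to world coordinates). Camera axes: x right, y down, z forward; pixel columns grow to the right and rows downward; lengths in m; the calibration is good to about 2 mm. A picture is of the moment at which its call begins: read the wrist's pose just before it. camera_model takes no time and is no camera call; for the wrist camera it gives the pose at the moment of the call.
- r.close_job(): hands the job in, once; it reports no verdict.
The state is a dict: "t": time; "joint_positions": joint angles; "joint_vel": joint speeds; "effort": joint torques, N m; "ee_pos": TCP position; "tcp_rot": TCP orientation; "wrist_force": force on the tool from outside, world axes, zero at the start; "ft_torque": the same for the moment, N m; "width": opening from 0.0 (shut) to 1.0 (fully open).
Only numpy, scipy, OpenCV 4.12 (cv2) and the standard library are available. Lean on these libraries where they do the work, as an engineer would, in place of code of your own. Each camera call takes 0.05 s, during which the arm holds its last target. There are 200 camera calls.

### The job

A patient is coming for the eye-tracking exercise and will sit at the end of the table where the green mat lies. Take the blue dish by its near handle, draw it out from under the wooden shelf without the dish knocking the shelf, carry it level about a hand's breadth above the middle of the green mat and turn it a quarter turn so that its free handle points squarely out to that end of the table, the orange ball staying on the white spot in the middle of the dish all the way. Finish while holding it there, level and still, for the patient to take by the free handle; leave the other things on the table alone.

Things in the scene. Friction and masses are not known exactly. Their poses are not given: they have to be found in the camera images.
- dish_middle (a point): centre of the blue round dish's hollow floor, 8 mm above the dish's flat underside (it stands on the table). The dish is 166 mm across and 36 mm high, about 0.2 kg; its floor is a shallow hollow (spherical, radius 220 mm) with a white spot 60 mm across in the middle. Axes: z up out of the dish, x along the line through both handles, from the near handle to the far one. The dish may yaw a little relative to the shelf.
- near_handle (a point): centre of the near handle's grip, the one that sticks out towards the robot: a black bar 18 mm wide, 16 mm high and 52 mm long, its length along the dish's x axis. It lies 108 mm from the dish's centre towards -x and 30 mm above the underside (22 mm above the dish_middle point). This is the handle to hold.
- far_handle (a point): centre of the far (free) handle's grip, a bar like the other, 108 mm from the dish's centre towards +x; its end is 26 mm farther out. At the start it is under the shelf. This is the handle to offer to the patient.
- ball_center (a point): centre of the loose orange ball, 30 mm across, 17 g, hard and free-rolling, lying on the white spot of the dish.
- shelf: low wooden desk shelf, fixed, open at the front and rear: origin on the table under its centre; x axis points from its open front to the rear, so things are drawn out along its -x. 160 mm deep (x), 262 mm wide (y), top 90 mm above the table; the board is 16 mm thick, so its underside is 74 mm up; side panels 16 mm thick leave a 230 mm wide opening. Flat boxes and a lens tray up to 45 mm high stand on the rear half of its top.
- shelf_front (a point): middle of the lower front edge of the shelf's board, 74 mm above the table, axes as the shelf. The dish's middle starts 15 to 30 mm in front of this edge and its far half, with the far handle, stands underneath.
- mat_middle (a point): centre of the top of the green mat, 3 mm thick, 200 mm (its x) by 160 mm (its y), fixed flat on the table on the left (+y) or the right (-y) of the dish; its y axis runs roughly along world +y (within about 6 degrees). The patient's end of the table is the left end when the mat lies on the left, the right end when it lies on the right. (A wooden clipboard with white paper lies on the opposite side; it is not the mat.)
- trial_frame: black optician's trial frame standing upright on the table, 140 mm wide (y), 125 mm deep (x), 52 mm high, loose; origin on the table at the middle of its front. Leave alone.
- glasses_case: dark blue spectacle case, 62 x 160 x 36 mm (x, y, z), loose; origin under its centre. Leave alone.
- occluder: flat black eye-cover paddle lying on the table, 200 mm long along its y axis, 8 mm thick at the handle, loose; origin under the middle of the handle's grey grip, the 56 mm disc centred 140 mm from it along +y (towards the robot). Leave alone.

How it is judged:
On the way:
1. the dish is drawn out until its far handle is clear of the shelf's front edge, the ball still in it (x of far_handle in the frame of shelf below -0.108 m and horizontal distance between ball_center and dish_middle below 0.036 m), for 0.1 s.
At the end, for the whole second after the job is handed in: Only the gripper carries the dish; it is still, level within 6 degrees, its middle within 40 mm of the mat's middle from above, floor 60 to 180 mm up; far handle towards the mat's end of the table, within 15 degrees of the mat's y axis; ball still, on the floor, within 30 mm of the dish's middle (horizontal distance between dish_middle and mat_middle below 0.04 m and height (world z) of dish_middle between 0.06 and 0.18 m and angle between dish_middle's own z axis and vertical below 0.1 rad and angle between the x axis of dish_middle and the y axis of mat_middle, either way round below 0.26 rad and ((world y of mat_middle above 0 m and y of far_handle in the frame of mat_middle above 0.03 m) or (world y of mat_middle below 0 m and y of far_handle in the frame of mat_middle below -0.03 m)) and horizontal distance between ball_center and dish_middle below 0.03 m and z of ball_center in the frame of dish_middle below 0.022 m and linear speed of ball below 0.04 m/s and linear speed of dish below 0.03 m/s and contact force between the fingers and dish above 1 N and contact force between dish and shelf below 0.1 N and contact force between dish and trial_frame below 0.1 N and contact force between dish and glasses_case below 0.1 N); the arm keeps its last pose, push and grip.
It fails at once if the ball rolls off the white spot (more than 36 mm from the dish's middle) (horizontal distance between ball_center and dish_middle above 0.036 m).
It fails at once if the dish is tilted more than about 11 degrees (angle between dish_middle's own z axis and vertical above 0.2 rad).
It fails at once if the dish knocks the shelf (more than 2 N) (contact force between dish and shelf above 2 N).
It fails at once if the trial frame, spectacle case or occluder is moved more than 15 mm (distance of any of trial_frame, glasses_case, occluder from where it was at the start of the episode above 0.015 m).
It also fails if it takes over 51 s, if anything falls off the work surface, if the arm or the gripper's body presses on something with over 40 N, if the wrist force passes 120 N, or if a joint passes its speed limit or range.

## Working session

There is one attempt and no reset: what is moved stays moved. The work goes in short steps, Python scripts to look and compute and a shell command to move; the robot and the scene stay as the last step left them, time stands still between calls to the robot, and variables do not carry over. Pictures are saved under pics/ and viewed, about 8 in all and at most 12, crops included, and the job is handed in when it is done.

```bash
ls; mkdir -p pics; python3 - <<'E'
from plant import sensors,cams,r
import cv2,numpy as np
o=sensors.get_obs();print(o, r.nose_length)
for n in("scene","side"):
    m=cams.camera_model(n);print(n,m)
    cv2.imwrite(f"pics/{n}0.png",cams.get_image(n)[:,:,::-1])
E
```

```text
pics
{'t': 0.0, 'joint_positions': array([-1.24303280e+00,  8.74675793e-02,  1.75105706e-01,  1.65978406e+00,
       -3.68284322e-07,  1.57081076e+00]), 'joint_vel': array([-1.32254191e-04,  5.47882437e-05, -1.28962155e-04,  5.23640218e-04,
       -2.33627032e-05,  4.80310152e-05]), 'effort': array([-5.68423347e-04, -5.20388746e+01,  4.64803147e+01,  1.65205181e-02,
       -6.27136001e-05, -3.36587355e-06]), 'ee_pos': array([ 0.17698828, -0.52051137,  0.23856434]), 'tcp_rot': array([-1.57050901,  1.56944672,  1.89883274]), 'wrist_force': array([ 0.54539912, -0.08573382, -0.52641854]), 'ft_torque': array([-0.04433439, -0.04350803,  0.03671284]), 'width': 1.0010121501963227} 0.008
scene {'vertical_fov': 51.825151684631734, 'cx': 327.7119373325303, 'cy': 234.9313756126012, 'cam_to_world': array([[-0.78139444,  0.41645613, -0.46474404,  1.06153802],
       [ 0.62367868,  0.49592014, -0.60422523,  0.67761823],
       [-0.02115738, -0.76198918, -0.64724405,  0.78229096],
       [ 0.        ,  0.        ,  0.        ,  1.        ]])}
side {'vertical_fov': 54.632645795857705, 'cx': 313.3972225720435, 'cy': 234.25717691863198, 'cam_to_world': array([[-0.96734621, -0.18023692,  0.17820206,  0.35922452],
       [-0.25275742,  0.73825128, -0.62537887,  0.70759125],
       [-0.01884154, -0.64999977, -0.75970079,  0.96015521],
       [ 0.        ,  0.        ,  0.        ,  1.        ]])}
```

View pics/scene0.png

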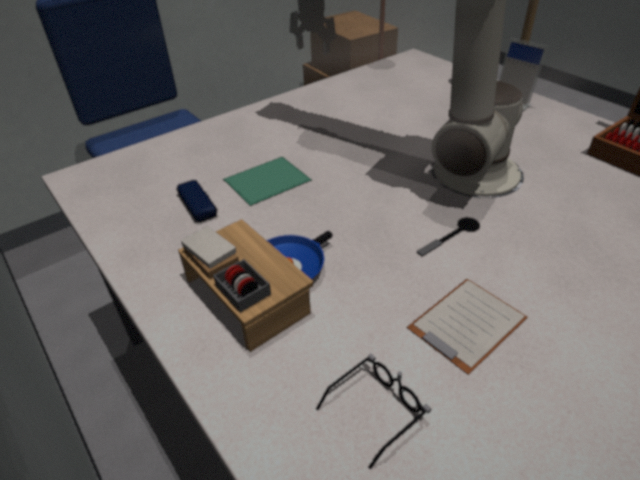

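View pics/side0.png

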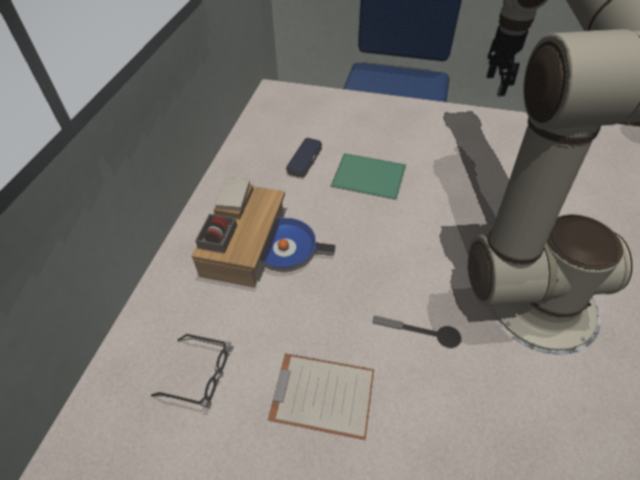

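Scene: the shelf is at about (250,285) and the dish at (295,255), with its handle at (325,238). The mat is at (268,180), on the -y side, and the case is at (197,200). Side: the dish is at (290,245) with the ball at (283,244) and the handle at (325,249), the mat is at (369,175), and the shelf's front top edge runs from (284,190) to (258,265).

```bash
cat >h.py <<'E'
import cv2,numpy as np
from plant import sensors,cams,r
def ray(n,uv,m=None):
    m=m or cams.camera_model(n);f=240/np.tan(np.radians(m["vertical_fov"]/2))
    T=m["cam_to_world"];uv=np.atleast_2d(uv).astype(float)
    d=np.c_[(uv[:,0]-m["cx"])/f,(uv[:,1]-m["cy"])/f,np.ones(len(uv))]@T[:3,:3].T
    return T[:3,3],d
def plane(n,uv,z,m=None):
    o,d=ray(n,uv,m);return o+d*((z-o[2])/d[:,2])[:,None]
def hsv(im):return cv2.cvtColor(im,cv2.COLOR_RGB2HSV)
def big(mask,box=None):
    mask=(mask*255).astype(np.uint8)
    if box:
        k=np.zeros_like(mask);x0,y0,x1,y1=box;k[y0:y1,x0:x1]=1;mask=mask*k
    c,_=cv2.findContours(mask,cv2.RETR_EXTERNAL,cv2.CHAIN_APPROX_NONE)
    return max(c,key=cv2.contourArea)[:,0,:]
def cen(c):
    m=cv2.moments(c);return [m['m10']/m['m00'],m['m01']/m['m00']]
def rng(h,a,b):return cv2.inRange(h,a,b)>0
E
python3 - <<'E'
from h import *
np.set_printoptions(precision=4,suppress=True)
B={"side":dict(mat=(320,145,415,205),dish=(250,210,320,280),handle=(312,235,345,262),shelf=(190,170,300,290)),
"scene":dict(mat=(215,150,320,210),dish=(255,225,330,300),handle=(312,225,340,250),shelf=(170,215,320,355))}
for n in B:
    im=cv2.imread(f"pics/{n}0.png")[:,:,::-1].copy();h=hsv(im);b=B[n]
    c=big(rng(h,(60,80,40),(90,255,255)),b["mat"])
    P=plane(n,c,.003)[:,:2].astype(np.float32);print(n,"mat",cv2.minAreaRect(P))
    c=big(rng(h,(100,120,40),(130,255,255)),b["dish"])
    P=plane(n,c,.036)[:,:2].astype(np.float32)
    print(" dish rim circ",cv2.minEnclosingCircle(P),P.min(0),P.max(0))
    # robust circle fit
    c=big(rng(h,(0,150,100),(12,255,255)),b["dish"]);print(" ball px",cen(c),cv2.contourArea(c),"w",plane(n,cen(c),.023))
    c=big(rng(h,(0,0,0),(180,255,60)),b["handle"]);P=plane(n,c,.036)[:,:2].astype(np.float32);print(" handle",cv2.minAreaRect(P),cen(c),plane(n,cen(c),.034))
    c=big(rng(h,(8,70,50),(25,255,255)),b["shelf"]);
    q=cv2.approxPolyDP(c.reshape(-1,1,2),4,True)[:,0];print(" shelf",q.tolist());print(plane(n,q,.09)[:,:2])
s=np.hstack([cv2.resize(cv2.imread(f"pics/{n}0.png")[y:y+110,x:x+160],None,fx=2.5*2/2,fy=2.5,interpolation=cv2.INTER_CUBIC) for n,x,y in(("scene",180,210),("side",190,180))])
cv2.imwrite("pics/crop1.png",s)
E
```

```text
side mat ((0.42570409178733826, -0.37452876567840576), (0.08804243803024292, 0.07855157554149628), 87.10421752929688)
 dish rim circ ((0.642193078994751, -0.005375945940613747), 0.07439625263214111) [ 0.5694 -0.0763] [0.6739 0.0678]
 ball px [282.65400843881855, 243.64135021097044] 39.5 w [[ 0.649  -0.0136  0.023 ]]
 handle ((0.5476942658424377, -0.01640787348151207), (0.010948890820145607, 0.011757385917007923), 86.03181457519531) [320.5, 247.83333333333331] [[ 0.5473 -0.0149  0.034 ]]
 shelf [[283, 191], [249, 185], [241, 213], [215, 207], [214, 213], [235, 216], [236, 227], [224, 252], [195, 248], [192, 255], [199, 274], [253, 285], [251, 272]]
[[ 0.6812 -0.1371]
 [ 0.7782 -0.1378]
 [ 0.7628 -0.0342]
 [ 0.8365 -0.0384]
 [ 0.8307 -0.0177]
 [ 0.7741 -0.0206]
 [ 0.7581  0.0142]
 [ 0.7575  0.0963]
 [ 0.8306  0.1016]
 [ 0.8287  0.1232]
 [ 0.7896  0.1709]
 [ 0.6579  0.1698]
 [ 0.6745  0.1366]]
scene mat ((0.48265230655670166, -0.3498849868774414), (0.14808069169521332, 0.19012992084026337), 87.68827056884766)
 dish rim circ ((0.6372198462486267, -0.011887774802744389), 0.08067122846841812) [ 0.5566 -0.0924] [0.6427 0.0687]
 ball px [289.66666666666663, 259.3333333333333] 0.5 w [[ 0.6348 -0.02    0.023 ]]
 handle ((0.5381421446800232, -0.01712844893336296), (0.04452567547559738, 0.02342328429222107), 6.834095478057861) [323.3228621291448, 237.72949389179752] [[ 0.5383 -0.0196  0.034 ]]
 shelf [[239, 220], [217, 231], [236, 247], [233, 254], [210, 268], [192, 255], [208, 276], [183, 247], [179, 252], [244, 325], [250, 350], [309, 312], [308, 288], [313, 281]]
[[ 0.6855 -0.1383]
 [ 0.7429 -0.136 ]
 [ 0.7378 -0.0627]
 [ 0.7539 -0.0477]
 [ 0.8112 -0.0411]
 [ 0.8215 -0.1002]
 [ 0.8253 -0.0232]
 [ 0.8247 -0.1355]
 [ 0.8383 -0.1264]
 [ 0.8347  0.1296]
 [ 0.8552  0.183 ]
 [ 0.7267  0.1797]
 [ 0.6919  0.1302]
 [ 0.6731  0.1215]]
```

View pics/crop1.png

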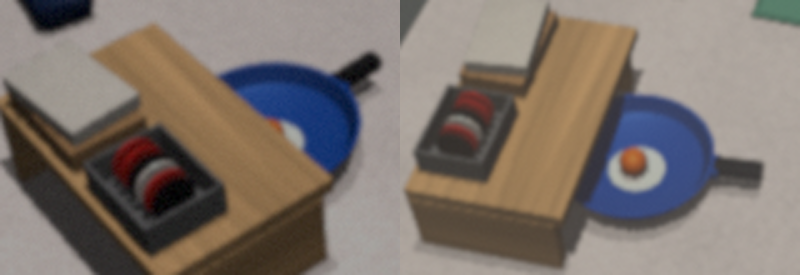

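```bash
cat >>h.py <<'E'
from scipy.spatial.transform import Rotation as Ro
np.set_printoptions(precision=4,suppress=True)
def tool():
    o=sensors.get_obs();return o,Ro.from_euler('xyz',o["tcp_rot"]).as_matrix()
def go(p,jy=None):
    "shift (cm) in tool axes to reach world p; spin (deg) to bring tool y to heading jy(deg)"
    o,R=tool();s=R.T@(np.array(p)-o["ee_pos"])*100;print("t",o["t"],"ee",o["ee_pos"],"tooly",R[:,1],"x",R[:,0],"q6",o["joint_positions"][5],"\n shift cm",s)
    if jy is not None:
        h=np.degrees(np.arctan2(R[1,1],R[0,1]));print(" heading y",h,"spin(+cw)",(h-jy+180)%360-180)
E
python3 - <<'E'
from h import *
go((.50,-.015,.26),90)
o,R=tool();T=cams.camera_model("wrist")["cam_to_world"]
print("cam in tool",R.T@(T[:3,3]-o["ee_pos"]),"\n",R.T@T[:3,:3])
# mat redo
n="scene";im=cv2.imread("pics/scene0.png")[:,:,::-1].copy();h=hsv(im);print(h[180,268],h[195,252])
im2=hsv(cv2.imread("pics/side0.png")[:,:,::-1].copy());print(im2[175,369])
for n,H in(("scene",h),("side",im2)):
    b=(215,150,320,210) if n=="scene" else (325,145,415,205)
    c=big(rng(H,(55,60,30),(95,255,255)),b);P=plane(n,c,.003)[:,:2].astype(np.float32);print(n,cv2.minAreaRect(P),cv2.contourArea(c))
E
```

```text
t 0.1 ee [ 0.177  -0.5205  0.2386] tooly [ 0.322  -0.9468 -0.0012] x [-0.0004  0.0012 -1.    ] q6 1.5707937252010975 
 shift cm [ -2.0881 -37.4648 -46.8537]
 heading y -71.2180996135387 spin(+cw) -161.2180996135387
cam in tool [-0.1344  0.0008 -0.064 ] 
 [[ 0.0001 -0.2601  0.9656]
 [ 1.     -0.     -0.0002]
 [ 0.0001  0.9656  0.2601]]
[ 78  93 107] [ 77  93 110]
[ 74  75 126]
scene ((0.4822952151298523, -0.3501010537147522), (0.15270274877548218, 0.19372281432151794), 87.18262481689453) 1975.5
side ((0.4809003472328186, -0.34973716735839844), (0.1495446264743805, 0.19200652837753296), 87.34522247314453) 2030.0
```

```bash
python3 -m handwheel '8.54 -1 -3 -3 -6; 8.54 -1 -6 -7 -13'; python3 - <<'E'
from h import *
print(sensors.get_obs()["joint_positions"]);go((.50,-.015,.26),90)
E
```

```text
t: 0.27
ee_pos: [0.2175, -0.4495, 0.2483]
tcp_rot: [-1.66, 1.568, 2.038]
wrist_force: [1.0, -0.8, 0.5]
width: 0.997
[-1.1201 -0.0282  0.0757  1.6773 -0.      1.4659]
t 0.2667 ee [ 0.2175 -0.4495  0.2483] tooly [ 0.5274 -0.8496 -0.0026] x [-0.0012  0.0023 -1.    ] q6 1.4658782626906222 
 shift cm [ -1.0976 -22.0145 -46.9191]
 heading y -58.16733620744426 spin(+cw) -148.16733620744427
```

```bash
python3 -m handwheel '8.54 0 -1 -2 -7; 8.54 0 -2 -4 -14; 8.54 0 -3 -6 -21; 8.54 0 -4 -9 -28; 8.54 0 -5 -12 -35; 8.54 -1 -6 -15 -42; 8.54 -1 -8 -18 -49; 8.54 -1 -10 -21 -56; 8.54 -1 -12 -24 -63; 8.54 -1 -14 -27 -70; 8.54 -1 -16 -30 -77; 8.54 -1 -17 -33 -84'; python3 - <<'E'
from h import *
go((.50,-.015,.26),90)
E
```

```text
t: 1.27
ee_pos: [0.408, -0.1286, 0.2592]
tcp_rot: [3.053, 1.568, 1.94]
wrist_force: [0.3, -0.6, 1.0]
width: 1.0
t 1.2667 ee [ 0.408  -0.1286  0.2592] tooly [0.8972 0.4417 0.0002] x [-0.0009  0.0024 -1.    ] q6 0.806545010690834 
 shift cm [-0.0659 13.2724 -6.1325]
 heading y 26.213136399987846 spin(+cw) -63.786863600012154
```

```bash
python3 -m handwheel '8.54 0 1.5 -0.7 -7; 8.54 0 3 -1.4 -14; 8.54 0 4.5 -2 -21; 8.54 0 6 -2.8 -28; 8.54 0 7.5 -3.5 -35; 8.54 0 9 -4 -42; 8.54 0 10.5 -4.8 -49; 8.54 0 12 -5.5 -56; 8.54 0 13.3 -6.1 -62; 8.54 0 13.3 -6.1 -63.8; 8.54 0 13.3 -6.1 -63.8'; python3 - <<'E'
from h import *
go((.54,-.015,.019),90)
m=cams.camera_model("wrist");np.save("wm.npy",m,allow_pickle=True);im=cams.get_image("wrist");cv2.imwrite("pics/wrist1.png",im[:,:,::-1])
E
```

```text
t: 2.18
ee_pos: [0.5006, -0.0146, 0.2587]
tcp_rot: [2.292, 1.567, 2.295]
wrist_force: [0.5, -0.1, -0.2]
width: 0.999
t 2.1833 ee [ 0.5006 -0.0146  0.2587] tooly [-0.0028  1.      0.0025] x [-0.0022  0.0025 -1.    ] q6 -0.03329484489297136 
 shift cm [23.9606 -0.1132  3.9971]
 heading y 90.1624888572641 spin(+cw) 0.16248885726409412
```

View pics/wrist1.png

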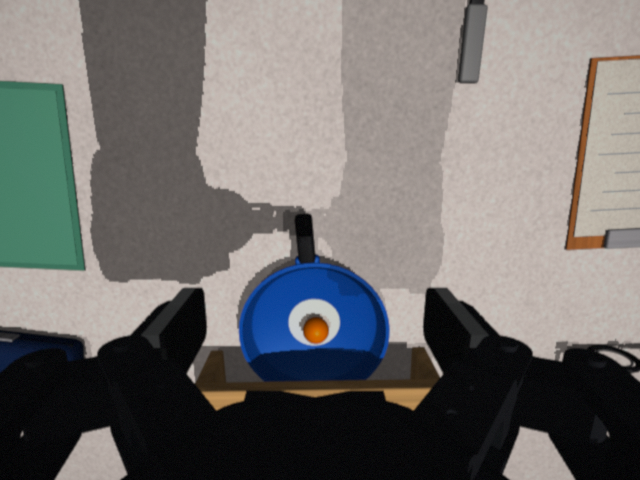

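The wrist view (robot at the top) shows the handle from (304,215) to (307,262), the spot at (314,322), the ball at (316,330) and the shelf's front edge near row 380.

```bash
python3 - <<'E'
from h import *
im=cv2.imread("pics/wrist1.png")[:,:,::-1].copy();m=np.load("wm.npy",allow_pickle=True).item();h=hsv(im)
P=lambda c,z:plane("wrist",c,z,m)[:,:2].astype(np.float32)
c=big(rng(h,(0,0,0),(180,255,45)),(290,205,325,258));q=P(c,.038);print("handle",cv2.minAreaRect(q),c.min(0),c.max(0))
vx,vy,x0,y0=cv2.fitLine(q,cv2.DIST_L2,0,.01,.01).ravel();print(" dir",np.degrees(np.arctan2(vy,vx)))
w=big(rng(h,(0,0,150),(180,60,255)),(280,290,350,355));wb=big(rng(h,(0,0,150),(180,60,255))|rng(h,(3,150,80),(18,255,255)),(280,290,350,355))
e=cv2.fitEllipse(wb);print("spot ellipse",e,P([e[0]],.010),cv2.minEnclosingCircle(P(wb,.010)))
b=big(rng(h,(3,150,80),(18,255,255)),(280,290,350,365));print("ball",P([cen(b)],.023),cv2.minEnclosingCircle(b))
d=big(rng(h,(100,100,40),(130,255,255)),(230,255,400,385));q=P(d,.036)
k=(d[:,1]<350)&((d[:,1]>268));q=q[k];A=np.c_[2*q,np.ones(len(q))];s=np.linalg.lstsq(A,(q**2).sum(1),rcond=None)[0];print("rim c",s[:2],"R",np.sqrt(s[2]+s[0]**2+s[1]**2))
# shelf: columns, colour profile
for u in (205,225,250,280,350,390,420,432): print(u,[tuple(h[v,u].tolist()) for v in range(372,402,3)])
g=big(rng(h,(55,60,30),(95,255,255)),(0,70,100,280));q=cv2.approxPolyDP(g.reshape(-1,1,2),4,True)[:,0];print("mat",q.tolist(),P(q,.003))
E
```

```text
handle ((0.5313432812690735, -0.025935804471373558), (0.0464620478451252, 0.017184695228934288), 4.940411567687988) [294 214] [314 257]
 dir 6.009304
spot ellipse ((313.82147216796875, 321.7475891113281), (45.4118537902832, 50.1704216003418), 89.54301452636719) [[ 0.6428 -0.0156]] ((0.6434153914451599, -0.015487686730921268), 0.029937855899333954)
ball [[ 0.6464 -0.0137]] ((315.272216796875, 330.0888977050781), 12.480931282043457)
rim c [ 0.6427 -0.0159] R 0.08202722704130433
205 [(17, 128, 50), (16, 141, 47), (17, 138, 48), (18, 146, 47), (18, 138, 50), (17, 130, 53), (17, 136, 71), (16, 133, 169), (17, 135, 142), (15, 93, 22)]
225 [(16, 48, 58), (16, 70, 55), (15, 80, 51), (16, 107, 50), (18, 135, 51), (17, 135, 51), (16, 139, 81), (17, 134, 173), (17, 136, 186), (17, 137, 183)]
250 [(10, 23, 68), (10, 23, 66), (10, 24, 64), (15, 40, 63), (16, 134, 55), (16, 140, 51), (18, 121, 38), (75, 46, 11), (75, 46, 11), (111, 119, 15)]
280 [(109, 250, 48), (109, 239, 49), (108, 233, 47), (138, 34, 37), (18, 134, 55), (16, 144, 53), (14, 141, 49), (0, 0, 8), (75, 64, 8), (60, 23, 11)]
350 [(110, 239, 47), (110, 234, 48), (110, 211, 46), (17, 125, 51), (15, 130, 59), (16, 134, 63), (16, 137, 97), (60, 51, 10), (60, 46, 11), (100, 85, 9)]
390 [(12, 20, 65), (6, 20, 63), (11, 33, 61), (15, 132, 58), (18, 148, 55), (17, 138, 74), (17, 134, 171), (16, 134, 183), (17, 135, 176), (17, 134, 165)]
420 [(16, 128, 50), (16, 130, 49), (17, 146, 49), (16, 136, 58), (18, 132, 54), (17, 135, 85), (16, 134, 181), (17, 132, 185), (17, 136, 173), (17, 135, 161)]
432 [(18, 143, 48), (17, 152, 47), (18, 132, 52), (16, 141, 56), (16, 134, 55), (16, 138, 35), (110, 85, 9), (165, 43, 12), (30, 26, 10), (110, 139, 11)]
mat [[0, 81], [0, 265], [84, 269], [62, 86]] [[ 0.3811 -0.3297]
 [ 0.5758 -0.3723]
 [ 0.5805 -0.2778]
 [ 0.3855 -0.2687]]
```

```bash
python3 -m handwheel '4.5 1 -0.3 1 -2; 4.5 3 -0.6 2 -4; 4.5 6 -1.1 3 -5.1; 4.5 9 -1.15 3.9 -5.1; 4.5 11 -1.15 3.9 -5.1; 4.5 13 -1.15 3.9 -5.1; 4.5 14 -1.15 3.9 -5.1; 4.5 14 -1.15 3.9 -5.1'; python3 - <<'E'
from h import *
m=cams.camera_model("wrist");im=cams.get_image("wrist");cv2.imwrite("pics/wrist2.png",im[:,:,::-1]);h=hsv(im)
P=lambda c,z:plane("wrist",c,z,m)[:,:2].astype(np.float32)
w=rng(h,(0,0,150),(180,60,255))|rng(h,(3,150,80),(18,255,255))
d=big(rng(h,(100,100,60),(130,255,255)));print("dish px",d.min(0),d.max(0))
go((.539,-.0254,.018),95.3)
E
```

```text
t: 2.9
ee_pos: [0.5377, -0.0264, 0.1165]
tcp_rot: [2.625, 1.565, 2.713]
wrist_force: [0.2, -1.7, -0.4]
width: 0.525
dish px [245 273] [384 391]
t 2.95 ee [ 0.5384 -0.0264  0.1184] tooly [-0.0874  0.9962  0.0027] x [-0.0033  0.0025 -1.    ] q6 -0.13768099214099974 
 shift cm [10.041   0.0647  0.0987]
 heading y 95.01584002047717 spin(+cw) -0.28415997952282623
```

View pics/wrist2.png

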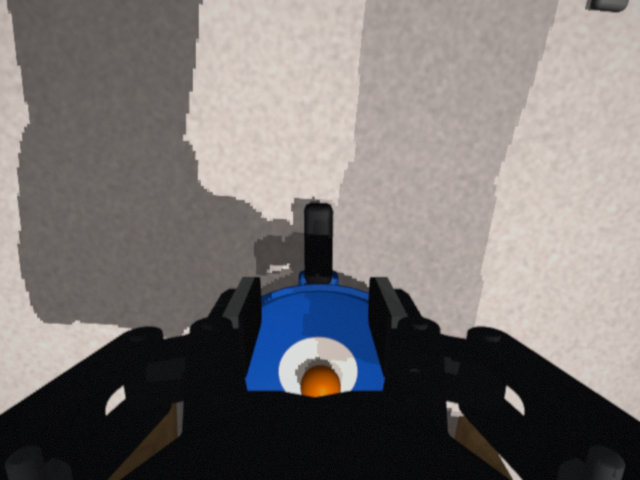

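The handle at (318,205–275) runs vertically, midway between the fingers, so it is aligned. Descend.

```bash
python3 -m handwheel '4.5 1 0.06 0.1 -0.3; 4.5 3 0.06 0.1 -0.3; 4.5 5 0.06 0.1 -0.3; 4.5 7 0.06 0.1 -0.3; 4.5 8.5 0.06 0.1 -0.3; 4.5 9.5 0.06 0.1 -0.3; 4.5 10 0.06 0.1 -0.3; 4.5 10 0.06 0.1 -0.3; 4.5 10 0.06 0.1 -0.3'; python3 - <<'E'
from h import *
m=cams.camera_model("wrist");im=cams.get_image("wrist");h=hsv(im)
c=big(rng(h,(0,0,0),(180,255,45)),(290,150,345,240));print("handle",cv2.minAreaRect(plane("wrist",c,.038,m)[:,:2].astype(np.float32)),c.min(0),c.max(0))
go((.539,-.0254,.018),95.3)
E
```

```text
t: 3.7
ee_pos: [0.5396, -0.0255, 0.0193]
tcp_rot: [2.227, 1.568, 2.32]
wrist_force: [0.0, -0.2, 0.2]
width: 0.524Traceback (most recent call last):
  File "<stdin>", line 3, in <module>
  File "h.py", line 16, in big
    return max(c,key=cv2.contourArea)[:,0,:]
           ~~~^^^^^^^^^^^^^^^^^^^^^^^
ValueError: max() iterable argument is empty
```

```bash
python3 -m handwheel '3.8 0 0 0 0; 3.3 0 0 0 0; 2.9 0 0 0 0; 2.5 0 0 0 0; 2.3 0 0 0 0; 2.1 0 0 0 0; 1.9 0 0 0 0; 1.7 0 0 0 0; 1 0 0 0 0; 0 0 0 0 0; 0 0 0 0 0; 0 0 0 0 0' 25;  python3 -m handwheel '0 0 0 0 0; 0 0 0 0 0; 0 0 0 0 0; 0 0 0 0 0' 70; python3 -m handwheel '0 0 0 0 0; 0 0 0 0 0;0 0 0 0 0; 0 0 0 0 0' 110; python3 - <<'E'
from h import *
im=cams.get_image("wrist");cv2.imwrite("pics/wrist3.png",im[:,:,::-1])
s=cams.get_image("side");cv2.imwrite("pics/side3.png",s[:,:,::-1])
go((.539,-.0254,.018),95.3);print(sensors.get_obs()["wrist_force"])
h=hsv(s);c=big(rng(h,(0,150,100),(12,255,255)),(250,210,330,280));print("ball side",cen(c),plane("side",cen(c),.023))
E
```

```text
t: 4.75
ee_pos: [0.5398, -0.0254, 0.0196]
tcp_rot: [2.07, 1.568, 2.163]
wrist_force: [-1.0, 0.9, 0.2]
width: 0.209
t: 5.08
ee_pos: [0.5398, -0.0254, 0.0197]
tcp_rot: [2.029, 1.568, 2.122]
wrist_force: [-0.9, 0.3, 3.6]
width: 0.199
t: 5.42
ee_pos: [0.5398, -0.0254, 0.0198]
tcp_rot: [2.04, 1.568, 2.133]
wrist_force: [-0.7, 1.0, 3.6]
width: 0.192
t 5.5167 ee [ 0.5398 -0.0254  0.0198] tooly [-0.0927  0.9957  0.0026] x [-0.0015  0.0024 -1.    ] q6 -0.14111828861617493 
 shift cm [ 0.1763  0.0093 -0.0785]
 heading y 95.31901481154449 spin(+cw) 0.019014811544479926
[-1.0485  0.9468  2.8661]
ball side [282.60714285714283, 243.7063492063492] [[ 0.649  -0.0133  0.023 ]]
```

View pics/wrist3.png

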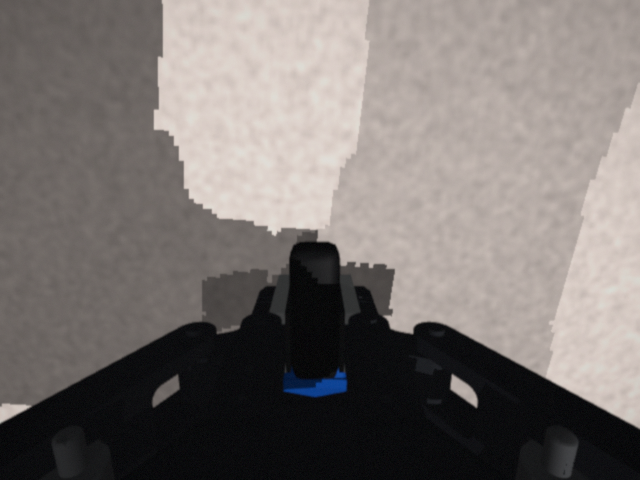

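```bash
python3 -m handwheel '0 -0.05 0 0 0; 0 -0.12 0 0 0; 0 -0.2 0 0 0; 0 -0.3 0 0 0; 0 -0.4 0 0 0; 0 -0.5 0 0 0; 0 -0.6 0 0 0; 0 -0.7 0 0 0; 0 -0.8 0 0 0; 0 -0.88 0 0 0; 0 -0.95 0 0 0; 0 -1 0 0 0' ; python3 - <<'E'
from h import *
s=cams.get_image("side");c0=cams.get_image("scene")
go((.4,-.0254,.118),95.3);print(sensors.get_obs()["wrist_force"],sensors.get_obs()["ft_torque"])
h=hsv(s);c=big(rng(h,(0,150,100),(12,255,255)),(250,210,330,280));print("ball side",cen(c),plane("side",cen(c),.033))
w=big(rng(h,(0,0,150),(180,60,255))|rng(h,(0,150,100),(12,255,255)),(260,215,305,270));print("spot",cen(w))
h=hsv(cv2.imread("pics/side3.png")[:,:,::-1].copy());w=big(rng(h,(0,0,150),(180,60,255))|rng(h,(0,150,100),(12,255,255)),(260,215,305,270));print("spot before",cen(w))
cv2.imwrite("pics/s4.png",np.hstack([cv2.resize(q[y:y+110,x:x+160],None,fx=2.5,fy=2.5,interpolation=cv2.INTER_CUBIC) for q,x,y in((c0,180,210),(s,200,180))])[:,:,::-1])
E
```

```text
t: 6.52
ee_pos: [0.5398, -0.0255, 0.0298]
tcp_rot: [2.026, 1.568, 2.118]
wrist_force: [-0.4, 0.2, -1.8]
width: 0.189
t 6.6167 ee [ 0.5399 -0.0255  0.0298] tooly [-0.0927  0.9957  0.0026] x [-0.0014  0.0025 -1.    ] q6 -0.14116757523953022 
 shift cm [ -8.796    1.3256 -13.9351]
 heading y 95.31680348115553 spin(+cw) 0.016803481155534428
[-0.6303  0.343  -1.9965] [-0.077   0.1718 -0.0252]
ball side [282.62015503875966, 241.5581395348837] [[ 0.648  -0.0125  0.033 ]]
spot [284.0530679933665, 244.99585406301824]
spot before [284.26517040731505, 247.14713216957605]
```

View pics/s4.png

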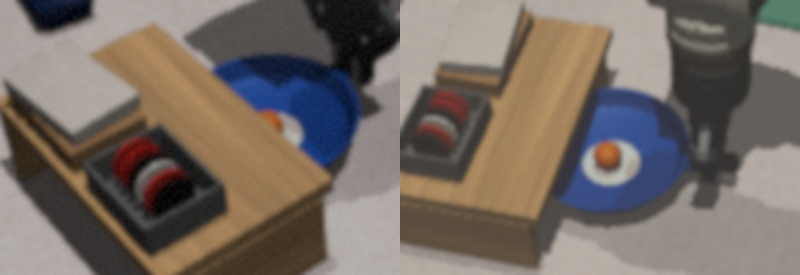

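```bash
python3 -m handwheel '0 0 0 -0.2 0; 0 0 0 -0.6 0; 0 0.1 0 -1 0; 0 0 0.1 -1.4 0; 0 0 0.1 -1.8 0; 0 0 0.1 -2.2 0; 0 0 0.2 -2.6 0; 0 0 0.2 -3 0; 0 0 0.2 -3.4 0; 0 0 0.2 -3.8 0; 0 0 0.3 -4.2 0; 0 0 0.3 -4.6 0'; python3 - <<'E'
from h import *
s=cams.get_image("side")
go((.4,-.0254,.118),95.3)
h=hsv(s);c=big(rng(h,(0,150,100),(12,255,255)),(250,210,350,280));print("ball side",cen(c),plane("side",cen(c),.033))
w=big(rng(h,(0,0,150),(180,60,255))|rng(h,(0,150,100),(12,255,255)),(270,215,330,270));print("spot",cen(w))
E
```

```text
t: 7.62
ee_pos: [0.4934, -0.0267, 0.0299]
tcp_rot: [1.976, 1.568, 2.068]
wrist_force: [-0.0, -0.4, -2.9]
width: 0.188
t 7.6667 ee [ 0.4927 -0.0267  0.0299] tooly [-0.0927  0.9957  0.0026] x [-0.002   0.0025 -1.    ] q6 -0.14835831846509273 
 shift cm [-8.7935  1.0161 -9.2367]
 heading y 95.31852139988841 spin(+cw) 0.018521399888413725
ball side [298.6747967479675, 244.3170731707317] [[ 0.605  -0.0136  0.033 ]]
spot [301.642216788916, 248.05541972290135]
```

```bash
python3 -m handwheel '0 0 0 -0.4 0; 0 0 0 -0.8 0; 0 0 0.1 -1.2 0; 0 0 0.1 -1.6 0; 0 0 0.1 -2 0; 0 0 0.1 -2.4 0; 0 0 0.2 -2.8 0; 0 0 0.2 -3.2 0; 0 0 0.2 -3.6 0; 0 0 0.2 -4 0; 0 0 0.3 -4.4 0; 0 0 0.3 -4.8 0';  python3 -m handwheel '0 0 0 -0.4 0; 0 0 0 -0.8 0; 0 0 0.1 -1.2 0; 0 0 0.1 -1.6 0; 0 0 0.1 -2 0; 0 0 0.1 -2.4 0; 0 0 0.2 -2.8 0; 0 0 0.2 -3.2 0; 0 0 0.2 -3.6 0; 0 0 0.2 -4 0; 0 0 0.3 -4.4 0; 0 0 0.3 -4.8 0; '; python3 - <<'E'
from h import *
s=cams.get_image("side")
o,R=tool();go((.4,-.0254,.118),95.3)
d=o["ee_pos"]+.104*R[:,2];print("dish c",d,"far",d[:2]+.108*R[:2,2])
h=hsv(s);c=big(rng(h,(0,150,100),(12,255,255)),(270,210,390,280));print("ball side",cen(c),plane("side",cen(c),.033))
w=big(rng(h,(0,0,150),(180,60,255))|rng(h,(0,150,100),(12,255,255)),(300,215,380,270));print("spot",cen(w),cv2.contourArea(w),plane("side",cen(w),.02))
E
```

```text
t: 8.67
ee_pos: [0.4443, -0.0282, 0.03]
tcp_rot: [2.151, 1.568, 2.244]
wrist_force: [-0.8, 0.7, -2.2]
width: 0.187
t: 9.67
ee_pos: [0.3958, -0.0295, 0.0301]
tcp_rot: [2.109, 1.568, 2.202]
wrist_force: [0.5, 0.2, -0.8]
width: 0.189
t 9.7167 ee [ 0.3952 -0.0296  0.03  ] tooly [-0.0927  0.9957  0.0027] x [-0.0025  0.0025 -1.    ] q6 -0.16931402564085396 
 shift cm [-8.7997  0.3996  0.4982]
 heading y 95.32141265106819 spin(+cw) 0.02141265106820356
dish c [ 0.4987 -0.02    0.0298] far [ 0.6063 -0.01  ]
ball side [335.825, 250.15] [[ 0.5077 -0.0176  0.033 ]]
spot [322.29782196969694, 222.53929924242422] 704.0 [[ 0.5668 -0.1127  0.02  ]]
```

```bash
python3 -m handwheel '0 -0.2 0 0 0; 0 -0.6 0 0 0; 0 -1.2 0 0 0; 0 -2 0 0 0; 0 -3 0 0 0; 0 -4 0 0 0; 0 -5 0 0 0; 0 -6 0 0 0; 0 -7 0 0 0; 0 -7.9 0 0 0; 0 -8.6 0 0 0; 0 -9 0 0 0'; python3 -m handwheel '0 0 0 0 1; 0 0 0 0 3; 0 0 0 0 5; 0 0 0 0 7; 0 0 0 0 9; 0 0 0 0 11; 0 0 0 0 13; 0 0 0 0 15; 0 0 0 0 17; 0 0 0 0 19; 0 0 0 0 21; 0 0 0 0 23';  python3 - <<'E'
from h import *
s=cams.get_image("side");go((.487,-.246,.12),-2.8)
o,R=tool();d=o["ee_pos"]+.104*R[:,2];print("dish c",d)
cv2.imwrite("pics/side5.png",s[150:390,220:540][:,:,::-1])
h=hsv(s);c=big(rng(h,(0,150,100),(12,255,255)),(270,180,450,300));print("ball side",cen(c),plane("side",cen(c),.123))
E
```

```text
t: 10.72
ee_pos: [0.3957, -0.0299, 0.1212]
tcp_rot: [2.048, 1.568, 2.141]
wrist_force: [0.4, 1.1, -2.6]
width: 0.187
t: 11.72
ee_pos: [0.3955, -0.0298, 0.1207]
tcp_rot: [2.625, 1.567, 2.314]
wrist_force: [0.3, -0.6, -0.9]
width: 0.19
t 11.7667 ee [ 0.3955 -0.0298  0.1207] tooly [0.3085 0.9512 0.0017] x [-0.0024  0.0025 -1.    ] q6 0.2366797060802067 
 shift cm [ -0.0053 -17.7399  15.3722]
 heading y 72.0317641494207 spin(+cw) 74.83176414942068
dish c [ 0.4944 -0.0619  0.1204]
ball side [342.55434782608694, 214.43478260869566] [[ 0.5022 -0.0606  0.123 ]]
```

View pics/side5.png

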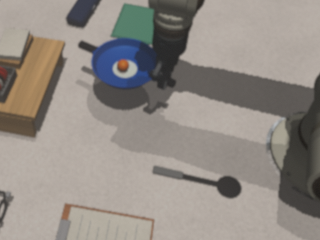

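The dish is held level in the air at crop (125,65), with the ball on the white spot and the far handle clear of the shelf. Continue turning.

```bash
A='0 0 0 0 2; 0 0 0 0 4; 0 0 0 0 6; 0 0 0 0 8; 0 0 0 0 10; 0 0 0 0 12; 0 0 0 0 14; 0 0 0 0 16; 0 0 0 0 18; 0 0 0 0 20; 0 0 0 0 22; 0 0 0 0 24'; python3 -m handwheel '0 0 0 0 2; 0 0 0 0 4; 0 0 0 0 6; 0 0 0 0 8; 0 0 0 0 10; 0 0 0 0 12; 0 0 0 0 14; 0 0 0 0 16; 0 0 0 0 18; 0 0 0 0 20; 0 0 0 0 22; 0 0 0 0 24'; python3 -m handwheel '0 0 0 0 2; 0 0 0 0 4; 0 0 0 0 6; 0 0 0 0 8; 0 0 0 0 10; 0 0 0 0 12; 0 0 0 0 14; 0 0 0 0 16; 0 0 0 0 18; 0 0 0 0 20; 0 0 0 0 22; 0 0 0 0 24'; python3 -m handwheel '0 0 0 0 2; 0 0 0 0 4; 0 0 0 0 6; 0 0 0 0 8; 0 0 0 0 10; 0 0 0 0 12; 0 0 0 0 14; 0 0 0 0 16; 0 0 0 0 18; 0 0 0 0 20; 0 0 0 0 22; 0 0 0 0 24'; python3 - <<'E'
from h import *
s=cams.get_image("side");go((.487,-.246,.12),-2.8)
o,R=tool();d=o["ee_pos"]+.104*R[:,2];print("dish c",d)
h=hsv(s);c=big(rng(h,(0,150,100),(12,255,255)),(270,150,500,300));print("ball side",cen(c),plane("side",cen(c),.123))
E
```

```text
t: 12.77
ee_pos: [0.3953, -0.0298, 0.1203]
tcp_rot: [3.139, 1.567, 2.405]
wrist_force: [-0.6, -0.3, -2.8]
width: 0.184
t: 13.77
ee_pos: [0.3952, -0.0297, 0.1199]
tcp_rot: [-2.702, 1.566, 2.427]
wrist_force: [0.5, 0.4, -2.1]
width: 0.185
t: 14.77
ee_pos: [0.3951, -0.0296, 0.1196]
tcp_rot: [-2.27, 1.566, 2.438]
wrist_force: [-0.0, 0.1, -1.3]
width: 0.187
t 14.8167 ee [ 0.395  -0.0296  0.1196] tooly [ 1.     -0.0066 -0.0041] x [-0.0041  0.0034 -1.    ] q6 1.500481672833786 
 shift cm [-0.1528  9.3396 21.5791]
 heading y -0.37887143684240576 spin(+cw) 2.4211285631575947
dish c [ 0.3943 -0.1336  0.1192]Traceback (most recent call last):
  File "<stdin>", line 4, in <module>
  File "h.py", line 16, in big
    return max(c,key=cv2.contourArea)[:,0,:]
           ~~~^^^^^^^^^^^^^^^^^^^^^^^
ValueError: max() iterable argument is empty
```

```bash
python3 - <<'E'
from h import *
s=cams.get_image("scene");h=hsv(s);c=big(rng(h,(0,150,100),(14,255,255)),(200,130,420,250));print("ball",cen(c),plane("scene",cen(c),.123),cv2.contourArea(c))
E
python3 -m handwheel '0 0 0.1 0.2 0.2; 0 0 0.2 0.6 0.4; 0 0 0.4 1 0.6; 0 0 0.6 1.5 0.6; 0 0 0.8 2 0.6; 0 0 1 2.5 0.6; 0 0 1.2 3 0.6; 0 0 1.4 3.5 0.6; 0 0 1.6 4 0.6; 0 0 1.8 4.5 0.6; 0 0 2 5 0.6; 0 0 2.2 5.4 0.6'; python3 -m handwheel '0 0 0.2 0.45 0.2; 0 0 0.4 0.9 0.4; 0 0 0.6 1.4 0.6; 0 0 0.8 1.8 0.6; 0 0 1 2.3 0.6; 0 0 1.2 2.8 0.6; 0 0 1.4 3.2 0.6; 0 0 1.6 3.7 0.6; 0 0 1.8 4.1 0.6; 0 0 2 4.6 0.6; 0 0 2.2 5 0.6; 0 0 2.4 5.4 0.6'; python3 - <<'E'
from h import *
s=cams.get_image("scene");go((.487,-.246,.12),-2.8)
o,R=tool();d=o["ee_pos"]+.104*R[:,2];print("dish c",d)
h=hsv(s);c=big(rng(h,(0,150,100),(14,255,255)),(200,100,420,250));print("ball",cen(c),plane("scene",cen(c),.123),cv2.contourArea(c))
E
```

```text
t: 15.87
ee_pos: [0.4171, -0.0843, 0.1193]
tcp_rot: [-2.246, 1.566, 2.452]
wrist_force: [-0.1, -0.5, -2.3]
width: 0.184
t: 16.87
ee_pos: [0.4405, -0.139, 0.119]
tcp_rot: [-2.236, 1.566, 2.452]
wrist_force: [0.2, -0.2, -2.7]
width: 0.188
t 16.9167 ee [ 0.4408 -0.1395  0.119 ] tooly [ 0.9997 -0.0244 -0.0039] x [-0.0038  0.003  -1.    ] q6 1.2877525989552645 
 shift cm [-0.1469  4.8771 10.535 ]
 heading y -1.4004233722162038 spin(+cw) 1.3995766277838015
dish c [ 0.4383 -0.2435  0.1187]Traceback (most recent call last):
  File "<stdin>", line 2, in <module>
  File "h.py", line 16, in big
    return max(c,key=cv2.contourArea)[:,0,:]
           ~~~^^^^^^^^^^^^^^^^^^^^^^^
ValueError: max() iterable argument is empty
Traceback (most recent call last):
  File "h.py", line 16, in big
    return max(c,key=cv2.contourArea)[:,0,:]
           ~~~^^^^^^^^^^^^^^^^^^^^^^^
ValueError: max() iterable argument is empty
```

```bash
python3 - <<'E'
from h import *
s=cams.get_image("scene");q=cams.get_image("side");cv2.imwrite("pics/s6.png",np.hstack([cv2.resize(s[90:290,200:400],None,fx=2,fy=2),cv2.resize(q[90:290,270:470],None,fx=2,fy=2)])[:,:,::-1])
E
```

```text
(no output)
```

View pics/s6.png

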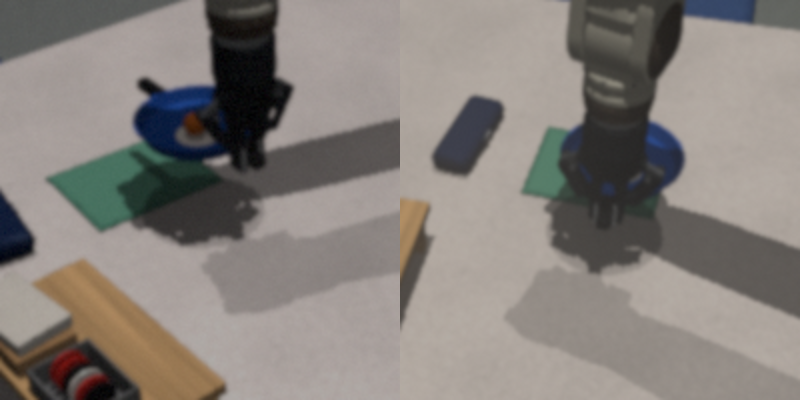

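The left half shows the ball on the white spot at crop (195,125), partly hidden by a finger and darker than my threshold. Continue the last two legs, then let it settle.

```bash
python3 -m handwheel '0 0 0.1 0.2 0.2; 0 0 0.2 0.6 0.4; 0 0 0.4 1 0.6; 0 0 0.6 1.5 0.6; 0 0 0.8 2 0.6; 0 0 1 2.5 0.6; 0 0 1.2 3 0.6; 0 0 1.4 3.5 0.6; 0 0 1.7 4 0.6; 0 0 1.9 4.5 0.6; 0 0 2.1 5 0.6; 0 0 2.3 5.4 0.6'; python3 -m handwheel '0 0 0.2 0.5 0.2; 0 0 0.4 0.9 0.4; 0 0 0.7 1.4 0.6; 0 0 0.9 1.8 0.6; 0 0 1.1 2.3 0.6; 0 0 1.3 2.8 0.6; 0 0 1.6 3.2 0.6; 0 0 1.8 3.7 0.6; 0 0 2 4.1 0.6; 0 0 2.2 4.5 0.6; 0 0 2.4 4.8 0.6; 0 0 2.5 5 0.6'; python3 -m handwheel '0 0 0 0 0; 0 0 0 0 0; 0 0 0 0 0; 0 0 0 0 0; 0 0 0 0 0; 0 0 0 0 0; 0 0 0 0 0; 0 0 0 0 0; 0 0 0 0 0; 0 0 0 0 0; 0 0 0 0 0; 0 0 0 0 0'; python3 - <<'E'
from h import *
go((.487,-.246,.12),-2.8)
o,R=tool();d=o["ee_pos"]+.104*R[:,2];print("dish c",d, o["wrist_force"])
for k in range(10):
    s=cams.get_image("scene");h=hsv(s);c=big(rng(h,(0,130,60),(16,255,255)),(220,100,340,200));print("ball",cen(c),plane("scene",cen(c),.123)[0],cv2.contourArea(c))
cv2.imwrite("pics/s7.png",cv2.resize(s[70:220,180:380],None,fx=4,fy=4,interpolation=cv2.INTER_CUBIC)[:,:,::-1])
E
```

```text
t: 18.02
ee_pos: [0.4622, -0.1939, 0.1186]
tcp_rot: [-2.207, 1.565, 2.471]
wrist_force: [0.0, 0.7, -0.8]
width: 0.185
t: 19.02
ee_pos: [0.4856, -0.2452, 0.1183]
tcp_rot: [-2.192, 1.565, 2.474]
wrist_force: [-0.1, 0.8, -2.1]
width: 0.184
t: 20.02
ee_pos: [0.4857, -0.2452, 0.1183]
tcp_rot: [-2.188, 1.565, 2.479]
wrist_force: [0.3, 0.1, -1.4]
width: 0.187
t 20.0167 ee [ 0.4857 -0.2452  0.1183] tooly [ 0.9989 -0.0459 -0.0045] x [-0.0044  0.0034 -1.    ] q6 1.148580580544602 
 shift cm [-0.1714  0.1351  0.0717]
 heading y -2.629059051587041 spin(+cw) 0.17094094841294805
dish c [ 0.4809 -0.3491  0.118 ] [ 0.2783  0.0665 -1.3554]
ball [257.06666666666666, 141.42666666666665] [ 0.4921 -0.3605  0.123 ] 12.5
ball [256.7333333333333, 141.3] [ 0.4924 -0.3617  0.123 ] 10.0
ball [256.90909090909093, 141.15151515151513] [ 0.4917 -0.362   0.123 ] 11.0
ball [256.7101449275362, 141.15942028985506] [ 0.4921 -0.3624  0.123 ] 11.5
ball [256.85507246376807, 141.3623188405797] [ 0.4924 -0.3612  0.123 ] 11.5
ball [256.90909090909093, 141.15151515151513] [ 0.4917 -0.362   0.123 ] 11.0
ball [256.75, 141.06666666666666] [ 0.4917 -0.3627  0.123 ] 10.0
ball [256.7536231884058, 141.3768115942029] [ 0.4926 -0.3613  0.123 ] 11.5
ball [256.6507936507936, 141.06349206349205] [ 0.4919 -0.3629  0.123 ] 10.5
ball [256.8533333333333, 141.46666666666667] [ 0.4927 -0.3607  0.123 ] 12.5
```

View pics/s7.png

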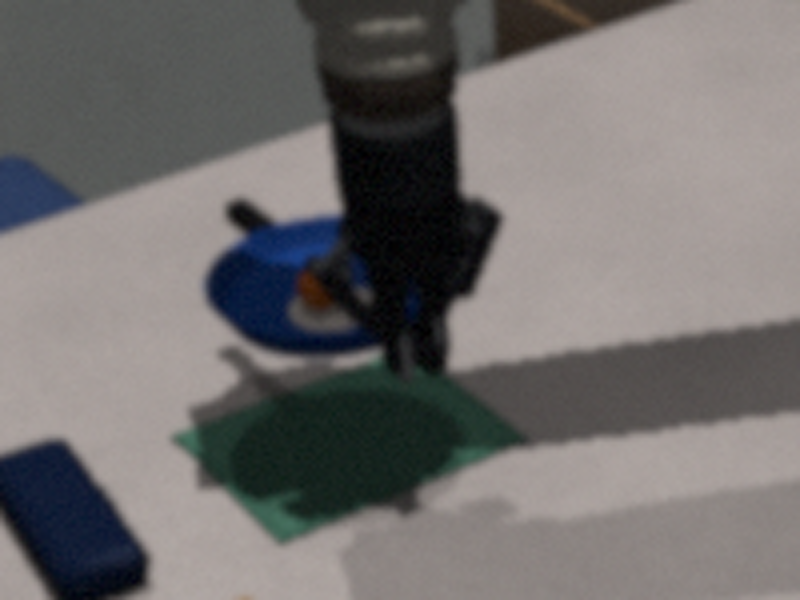

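```bash
python3 - <<'E'
from h import *
o,R=tool();m=cams.camera_model("scene");f=240/np.tan(np.radians(m["vertical_fov"]/2));T=m["cam_to_world"]
def proj(p):
    q=T[:3,:3].T@(p-T[:3,3]);return q[:2]/q[2]*f+[m["cx"],m["cy"]]
z=o["ee_pos"][2]+.0102;u=R[:,2]/np.linalg.norm(R[:,2])
for t in(0,3,6):print("tilt",t,"far end px",proj(o["ee_pos"]*[1,1,0]+[0,0,z-.238*np.sin(np.radians(t))]+.238*u*[1,1,0]),"spot",proj(o["ee_pos"]*[1,1,0]+[0,0,z-.021-.104*np.sin(np.radians(t))]+.104*u*[1,1,0]))
s=cams.get_image("scene");h=hsv(s);c=big(rng(h,(0,0,0),(180,255,45))&~rng(h,(100,120,0),(130,255,255)),(230,115,252,132));print("far handle dark px",c.min(0),c.max(0))
E
```

```text
tilt 0 far end px [238.7902 121.1637] spot [263.5462 146.7725]
tilt 3 far end px [239.393  125.1532] spot [263.7589 148.5459]
tilt 6 far end px [239.9874 129.0864] spot [263.9698 150.305 ]
far handle dark px [238 121] [245 126]
```

```bash
python3 -c "
from plant import r,sensors
print(sensors.get_obs()['joint_vel'].round(4));print(r.close_job())"
```

```text
[-0.001  -0.0006  0.0006 -0.0026  0.0025  0.0005]
the job is handed in; nothing more can be done
None
```

I gripped the dish by its near handle, lifted it about 1 cm and drew it about 14.5 cm straight out from under the shelf. I then raised it, turned it about 98° so the free handle points to the right-hand (-y) end of the table, and held it over the mat. The job was handed in at about 20.6 s, with no verdict given.

My last checks before handing in:
- **Position:** from the arm pose, the dish middle was at about (0.481, -0.349) m. The mat centre measured (0.482, -0.350) m, so they agree within 2 mm. The dish floor was about 0.106 m up.
- **Direction and level:** the handle line was within about 0.2° of the mat's measured y axis. The far handle's pixels fit a tilt of about 1°.
- **Ball:** it stayed still over ten pictures, apparently 12–16 mm from the dish's middle. That figure probably reads high, because a finger hides part of the ball.
- **Grip and arm:** the fingers were still closed on the handle at the commanded 110 N, and the joints were practically still.

These checks failed or disagreed:
- **Side camera view:** it lost the ball behind the gripper during the turn, so I relied on the scene camera after that.
- **Colour thresholds:** several found nothing, including one check of the handle just before gripping. The ball's position was therefore not measured between part-way through the turn and half-way across to the mat.
- **Shelf edge:** its front measured about 33 mm from the dish's middle, slightly outside the stated 15–30 mm. I drew the dish out far enough to cover either figure.
- **Shelf contact:** I had no direct measure of it. The pictures show clearance, and wrist forces stayed near the dish's own weight.

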